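# Line up the aluminium measures on their stand

### The arm

A 7-joint arm with a two-finger parallel gripper is mounted at the origin on the work surface. World frame = base frame: x ahead of the robot, y to its left, z up, the work surface at z = 0. Lengths are in m, angles in rad, forces in N, time in s.
With the tool pointing down it reaches from about 0.4 to 0.85 m from the base axis. Payload 10.4 kg.
Tool frame: the origin (TCP) lies between the finger pads; the fingertips stand ahead of it and the grasp point (between the pads) lies 5 mm behind it (manip.tip_extent is the z of the fingertips in the tool frame, in m); z points along the fingers, y is the line along which they close (so a half turn about z gives the same grasp; the last joint's range is limited). The gripper opens to 85 mm and grips with 20 to 120 N. Pads are 22 mm wide; open, the fingers measure 114 mm over their backs; the gripper's body (76 mm by 85 mm) begins 54 mm behind the grasp point. The pads swing forward as they close: fully open they stand 13 mm farther back than shut.
Start: joints at [-1.217, 0.332, -0.065, 1.46, 0.022, 1.35, -0.088], TCP at [0.23, 0.581, 0.245] pointing down, gripper open.
Joint ranges: [-2.6, 2.6], [-0.5, 2.12], [-1.47, 1.34], [0.16, 2.42], [-1.27, 4.41], [0.06, 2.06], [-2.6, 2.6]. Speed limits (rad/s): [2.22, 2.22, 2.79, 2.79, 3.14, 3.14, 3.14].

### API

Orientations are given as a unit quaternion [x, y, z, w].
In Python, from workcell import status, viewer, manip gives the robot as it stands.
- The arm moves only by the tool play_rows, never from a script. Its argument "plan" is one flat list of numbers, 7 for each row, row after row: the turn, a rotation vector about the tool's x, y, z in degrees, then the shift along the tool's x, y, z in m, then the opening, from 0 (shut) to 1 (fully open). In form: [ax, ay, az, dx, dy, dz, grip, ax, ay, az, dx, dy, dz, grip, ...]. A call has 1 to 20 rows; each row is the pose to reach, as a shift and turn from the pose commanded when the call began, along the tool's axes at that moment; what a row does not reach only later rows make up. A row lasts 1/8 s, in which the tool goes at most 62.5 mm and 10.7 degrees, less where a joint would pass 70% of its speed; a pose out of reach is approached as far as the arm can. A call with a gripper value outside its range is refused whole. The fingers move at their own pace and stop on an object; "squeeze" is the grip in N (left out, the last holds). Time passes only in rows, so rows that repeat a pose let the fingers close. It gives the time, the measured TCP pose, the force, the opening and the grip force at its end, in the units of the state.
- status.get_obs(): the state, without advancing time (a new reading comes with each control period).
- viewer.camera(name): name is "scene" or "top" or "wrist"; returns the picture (384x512x3 uint8, red, green, blue); there is no depth.
- viewer.camera_model(name): a dict with "fx", "fy", "cx", "cy" (pixels), "R" (3x3) and "t" (3): a world point X has camera coordinates R X + t. Camera axes: x right, y down, z forward; pixel columns grow to the right and rows downward; lengths in m; the calibration is good to about 2 mm. The wrist camera is an equidistant fisheye: a pixel r from the principal point sees the ray r / f radians off the axis. A picture is of the moment at which its call begins: read the wrist's pose just before it. camera_model takes no time and is no camera call; for the wrist camera it gives the pose at the moment of the call.
- manip.hand_in(): hands the job in; it is judged then, once.
The state is a dict: "clock": time; "joint_pos": joint angles; "joint_velocities": joint speeds; "tau": joint torques, N m; "position": TCP position; "ee_rot": TCP orientation; "ft_force": force on the tool from outside, world axes, zero at the start; "torque": the same for the moment, N m; "grip_width": opening from 0.0 (shut) to 1.0 (fully open); "grasp_force": force on a finger pad.
Only numpy, scipy, OpenCV 4.12 (cv2) and the standard library are available. Lean on these libraries where they do the work, as an engineer would, in place of code of your own. Each camera call takes 0.05 s, during which the arm holds its last target. There are 200 camera calls.

### The job

Put the four aluminium measures back on the walnut stand in order of size, one standing upright in the middle of each cork pad, with the smallest at the end next to the garlic jar and the largest at the end next to the glass bowl. Set each one down rather than dropping it, do not knock any measure over, and leave the garlic jar and the glass bowl standing where they are.

Things in the scene. Friction and masses are not known exactly. Their poses are not given: they have to be found in the camera images.
- measure_tiny: the smallest of a set of four plain round aluminium dry measures, open-topped straight-sided cups with a rolled rim (25 ml): outside diameter 34 mm, 37 mm tall, wall about 2.5 mm, standing mouth up on the counter; origin at the centre of its underside, z up along its axis; its yaw has no meaning
- measure_small: the second smallest of a set of four plain round aluminium dry measures, open-topped straight-sided cups with a rolled rim (50 ml): outside diameter 43 mm, 48 mm tall, wall about 2.5 mm, standing mouth up on the counter; origin at the centre of its underside, z up along its axis; its yaw has no meaning
- measure_medium: the second largest of a set of four plain round aluminium dry measures, open-topped straight-sided cups with a rolled rim (100 ml): outside diameter 53 mm, 61 mm tall, wall about 2.5 mm, standing mouth up on the counter; origin at the centre of its underside, z up along its axis; its yaw has no meaning
- measure_large: the largest of a set of four plain round aluminium dry measures, open-topped straight-sided cups with a rolled rim (200 ml): outside diameter 64 mm, 75 mm tall, wall about 2.5 mm, standing mouth up on the counter; origin at the centre of its underside, z up along its axis; its yaw has no meaning
- pad_a: left (+y) end one of four like round cork pads, 86 mm across, 4 mm thick, fixed in a straight row, 110 mm apart, on a dark walnut stand (board 440 x 104 mm, top 28 mm above the counter; far edge has a lip 6 mm above the board). Origin: centre of the underside; its upper face is 4 mm higher. y runs along the row towards the left end, x square to the row, away from the robot
- pad_b: second from the left of the four like round cork pads in a row on the walnut stand, 110 mm from its neighbours; 86 mm across, 4 mm thick, origin at the centre of its underside, upper face 4 mm higher, axes as for pad_a
- pad_c: third from the left of the four like round cork pads in a row on the walnut stand, 110 mm from its neighbours; 86 mm across, 4 mm thick, origin at the centre of its underside, upper face 4 mm higher, axes as for pad_a
- pad_d: right (-y) end one of the four like round cork pads in a row on the walnut stand, 110 mm from its neighbours; 86 mm across, 4 mm thick, origin at the centre of its underside, upper face 4 mm higher, axes as for pad_a
- garlic_jar: white ceramic garlic jar with small dark vent holes and a twist lid with a knob: 90 mm across, 125 mm tall, loose, standing on the counter just beyond one end of the stand, left or right, its centre about 150 mm from that end's pad (the glass bowl is beyond the other end); the row begins at the jar's end. Origin at the centre of its underside
- glass_bowl: clear glass bowl on a round cork bottom: 118 mm across the rim, 55 mm tall, loose, standing on the counter beyond the other end of the stand; origin at the centre of its underside
Mind the look-alikes: they are no part of the job. What is shaped like the measure_small but red or yellow is not meant.

How it is judged:
At the end, for the whole second after the job is handed in: Each of the four measures stands upright (within 5 degrees) on the cork pad that its size calls for, counted from the garlic jar's end (smallest first, largest at the glass bowl's end), its centre within 12 mm of the pad's centre, resting on the pad, released and at rest (((horizontal distance between garlic_jar and pad_a below 0.25 m and horizontal distance between measure_tiny and pad_a below 0.012 m and z of measure_tiny in the frame of pad_a between 0 and 0.009 m and angle between each of measure_tiny, measure_small, measure_medium, measure_large's own z axis and vertical below 0.09 rad and horizontal distance between measure_small and pad_b below 0.012 m and z of measure_small in the frame of pad_b between 0 and 0.009 m and horizontal distance between measure_medium and pad_c below 0.012 m and z of measure_medium in the frame of pad_c between 0 and 0.009 m and horizontal distance between measure_large and pad_d below 0.012 m and z of measure_large in the frame of pad_d between 0 and 0.009 m) or (horizontal distance between garlic_jar and pad_d below 0.25 m and horizontal distance between measure_tiny and pad_d below 0.012 m and z of measure_tiny in the frame of pad_d between 0 and 0.009 m and angle between each of measure_tiny, measure_small, measure_medium, measure_large's own z axis and vertical below 0.09 rad and horizontal distance between measure_small and pad_c below 0.012 m and z of measure_small in the frame of pad_c between 0 and 0.009 m and horizontal distance between measure_medium and pad_b below 0.012 m and z of measure_medium in the frame of pad_b between 0 and 0.009 m and horizontal distance between measure_large and pad_a below 0.012 m and z of measure_large in the frame of pad_a between 0 and 0.009 m)) and linear speed of each of measure_tiny, measure_small, measure_medium, measure_large below 0.02 m/s and contact force between each of measure_tiny, measure_small, measure_medium, measure_large and the fingers below 0.1 N); the robot touches nothing.
It fails at once if a measure is knocked over (angle between any of measure_tiny, measure_small, measure_medium, measure_large's own z axis and vertical above 0.8 rad).
It fails at once if a measure is dropped or flung instead of being set down (moving faster than 0.6 m/s with no finger on it, a fall of about 18 mm) ((linear speed of measure_tiny above 0.6 m/s and contact force between measure_tiny and the fingers below 0.05 N and contact force between measure_tiny and the arm below 0.05 N) or (linear speed of measure_small above 0.6 m/s and contact force between measure_small and the fingers below 0.05 N and contact force between measure_small and the arm below 0.05 N) or (linear speed of measure_medium above 0.6 m/s and contact force between measure_medium and the fingers below 0.05 N and contact force between measure_medium and the arm below 0.05 N) or (linear speed of measure_large above 0.6 m/s and contact force between measure_large and the fingers below 0.05 N and contact force between measure_large and the arm below 0.05 N)).
It fails at once if the garlic jar or the glass bowl is shifted by more than 30 mm or knocked over (distance of any of garlic_jar, glass_bowl from where it was at the start of the episode above 0.03 m or angle between any of garlic_jar, glass_bowl's own z axis and vertical above 0.5 rad).
It also fails if it takes over 104 s, if anything falls off the work surface, if the arm or the gripper's body presses on something with over 40 N, if the wrist force passes 120 N, or if a joint passes its speed limit or range.

## Working session

There is one attempt and no reset: what is moved stays moved. The work goes in short steps, Python scripts to look and compute and a tool call to move; the robot and the scene stay as the last step left them, time stands still between calls to the robot, and variables do not carry over. Pictures are saved under pics/ and viewed, at most 14 in all, crops included, and the job is handed in when it is done.

Besides the shell and the picture viewer there is one more tool, called after "Request:" as name(argument=value, ...) on one line, values as JSON. play_rows: Moves the arm, as the interface text tells. Its arguments: {"type":"object","properties":{"plan":{"type":"array","items":{"type":"number"}},"squeeze":{"type":"number"}},"required":["plan"]}

```bash
mkdir -p pics; ls
python3 - <<'E'
from workcell import status, viewer, manip
import cv2
print(status.get_obs()); print(manip.tip_extent)
for n in("scene","top"):
    im=viewer.camera(n); cv2.imwrite(f"pics/{n}0.png",im[:,:,::-1]); print(n,viewer.camera_model(n))
im=cv2.imread("pics/top0.png"); cv2.imwrite("pics/top0b.png",cv2.resize(im,(800,600),interpolation=cv2.INTER_CUBIC))
im=cv2.imread("pics/scene0.png"); cv2.imwrite("pics/scene0b.png",cv2.resize(im,(800,600),interpolation=cv2.INTER_CUBIC))
E
```

```text
pics
{'clock': 0.0, 'joint_pos': array([-1.21658835,  0.33288159, -0.06471512,  1.4609224 ,  0.02161572,
        1.34990765, -0.08851319]), 'joint_velocities': array([-7.24939828e-04, -1.75461436e-04,  1.68076113e-04,  1.24282360e-03,
       -2.13518334e-05,  8.30827851e-04, -8.72305199e-04]), 'tau': array([ 5.58630218e-04, -6.25468254e+01,  4.95485903e-02, -3.91579807e+01,
        1.62644841e-02,  1.02538057e-02,  2.32587939e-05]), 'position': array([0.22984282, 0.58082658, 0.24451893]), 'ee_rot': array([ 1.87278962e-01,  9.82306512e-01, -7.04907369e-04, -9.57355619e-05]), 'ft_force': array([0.70912746, 0.53289132, 1.18520051]), 'torque': array([ 0.00593463, -0.04290551,  0.03020074]), 'grasp_force': 0.0, 'grip_width': 1.0022845471641333}
0.014
scene {'fx': 380.86800804427077, 'fy': 380.86800804427077, 'cx': 252.87605821463424, 'cy': 184.6667354926598, 'R': array([[-0.79699623,  0.60382578, -0.01383649],
       [ 0.42615957,  0.54596369, -0.72132633],
       [-0.42800121, -0.58079091, -0.69245713]]), 't': array([ 0.44670967, -0.17858477,  1.20782026])}
top {'fx': 456.05238813607406, 'fy': 456.05238813607406, 'cx': 256.5331676122885, 'cy': 194.09449606669173, 'R': array([[ 0.0706068 , -0.99750278,  0.00169717],
       [-0.97619751, -0.06944832, -0.20546375],
       [ 0.20506853,  0.01285036, -0.97866326]]), 't': array([-0.02548858,  0.54060912,  1.33402643])}
```

View pics/top0b.png

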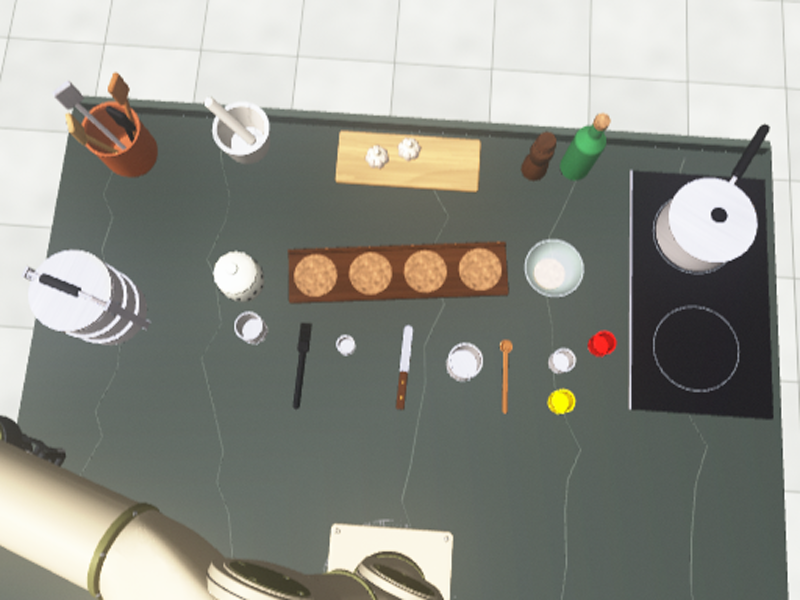

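View pics/scene0b.png

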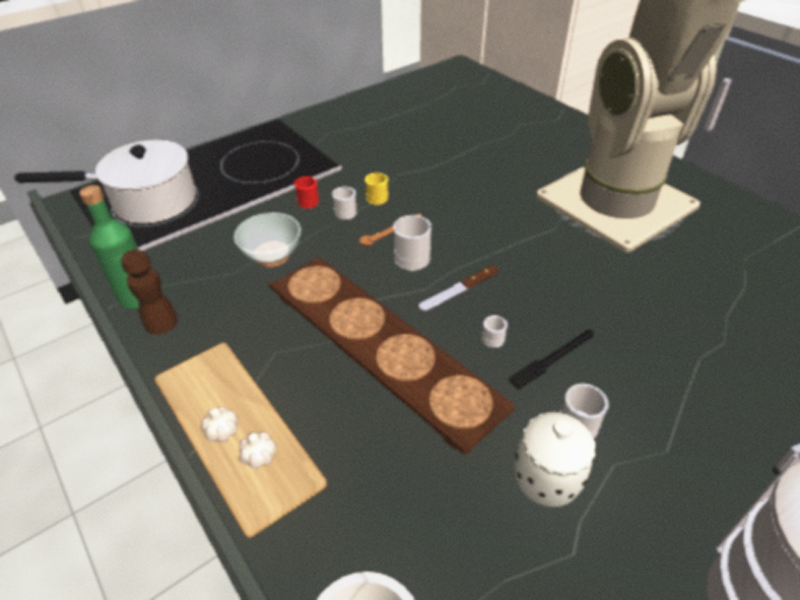

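The jar is at the left (+y) end and the bowl at the right, so tiny goes to pad_a, small to b, medium to c and large to d. In the 800-px top picture, medium is at (251,327), tiny (345,345), large (465,362) and small (562,360). Next I'll fit the positions from silhouettes.

```bash
cat > h.py <<'E'
import numpy as np,cv2
from scipy.optimize import minimize
def proj(m,P):
    c=np.atleast_2d(P)@m["R"].T+m["t"]; return np.c_[m["fx"]*c[:,0]/c[:,2]+m["cx"],m["fy"]*c[:,1]/c[:,2]+m["cy"]]
def ray(m,uv,z):
    d=m["R"].T@[(uv[0]-m["cx"])/m["fx"],(uv[1]-m["cy"])/m["fy"],1]; C=-m["R"].T@m["t"]; return C+d*(z-C[2])/d[2]
def sil(m,x,y,r,z0,z1):
    a=np.linspace(0,2*np.pi,60)
    P=np.vstack([np.c_[x+r*np.cos(a),y+r*np.sin(a),0*a+z] for z in(z0,z1)])
    return cv2.convexHull(proj(m,P).astype(np.float32))
def fit(m,mask,x,y,r,z0,z1,S=8):
    big=cv2.resize(mask.astype(np.uint8)*255,None,fx=S,fy=S,interpolation=cv2.INTER_LINEAR)>127
    def cost(p):
        h=sil(m,p[0],p[1],r,z0,z1); k=np.zeros(big.shape,np.uint8)
        cv2.fillPoly(k,[np.int32((h+.5)*S)],1); k=k>0
        return 1-(k&big).sum()/max(1,(k|big).sum())
    s=minimize(cost,[x,y],method="Nelder-Mead",options=dict(initial_simplex=[[x,y],[x+.01,y],[x,y+.01]],xatol=2e-4,fatol=1e-4))
    return s.x,1-s.fun
DIM=dict(tiny=(.017,.037),small=(.0215,.048),medium=(.0265,.061),large=(.032,.075))
def blob(mask,uv,S=None):
    n,l=cv2.connectedComponents(mask.astype(np.uint8)); w=l[int(round(uv[1]))-3:int(round(uv[1]))+4,int(round(uv[0]))-3:int(round(uv[0]))+4]
    w=w[w>0]; b=l==np.bincount(w).argmax()
    c,_=cv2.findContours(b.astype(np.uint8),0,1); o=np.zeros(mask.shape,np.uint8); cv2.drawContours(o,c,-1,1,-1); return o>0
E
python3 - <<'E'
from h import *
from workcell import viewer
m=viewer.camera_model("top"); im=cv2.imread("pics/top0.png"); hsv=cv2.cvtColor(im,cv2.COLOR_BGR2HSV)
ov=im[140:270,130:400].copy(); ov=cv2.resize(ov,None,fx=2.96,fy=2.96,interpolation=cv2.INTER_CUBIC)
def draw(h,c): cv2.polylines(ov,[np.int32((h.reshape(-1,2)-[130,140]+.5)*2.96)],True,c,1)
gray=cv2.cvtColor(im,cv2.COLOR_BGR2GRAY)
for n,uv in dict(medium=(251,327),tiny=(345,345),large=(465,362),small=(562,360)).items():
    uv=np.array(uv)/1.5625; r,h=DIM[n]
    b=blob(gray>95,uv); p0=ray(m,uv,h/2); p,q=fit(m,b,p0[0],p0[1],r,0,h); print(n,p.round(4),round(q,3)); draw(sil(m,*p,r,0,h),(0,0,255))
cork=(hsv[...,0]<18)&(hsv[...,1]>80)&(hsv[...,2]>140)
P=[]
for n,uv in dict(a=(315,275),b=(370,273),c=(425,271),d=(480,269)).items():
    uv=np.array(uv)/1.5625; b=blob(cork,uv); p0=ray(m,uv,.032); p,q=fit(m,b,p0[0],p0[1],.043,.030,.032); print(n,p.round(4),round(q,3)); draw(sil(m,*p,.043,.032,.032),(255,0,0)); P.append(p)
P=np.array(P); print(np.linalg.norm(np.diff(P,axis=0),axis=1))
print("jar",ray(m,np.array((238,275))/1.5625,.06),"bowl",ray(m,np.array((554,268))/1.5625,.04))
cv2.imwrite("pics/ov.png",ov)
E
```

```text
medium [0.1523 0.7012] 0.003
tiny [0.456  0.1259] 0.001
large [ 0.6309 -0.375 ] 0.003
small [ 0.4778 -0.329 ] 0.001
a [0.5925 0.1891] 0.961
b [0.605  0.0795] 0.948
c [ 0.617  -0.0295] 0.957
d [ 0.6286 -0.1391] 0.96
[0.11031194 0.1095958  0.11026284]
jar [0.57410223 0.33529547 0.06      ] bowl [ 0.63787701 -0.2867529   0.04      ]
```

View pics/ov.png

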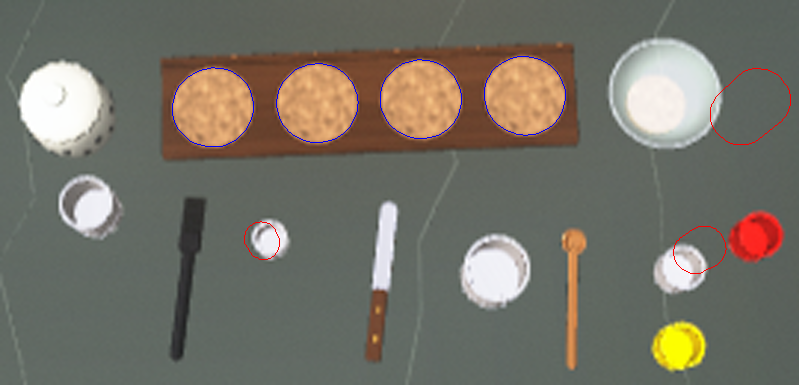

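Pads fit well, but the measure threshold merged with the counter (the rims show clearly at crop pixels (90,205), (268,238), (496,270), (681,268)). I'll refit the measures.

Run:
```python
from h import *
from workcell import viewer
m=viewer.camera_model("top"); im=cv2.imread("pics/top0.png")
ov=cv2.resize(im[140:270,130:400],None,fx=2.96,fy=2.96,interpolation=cv2.INTER_CUBIC)
lab=cv2.cvtColor(im,cv2.COLOR_BGR2LAB).astype(float)
for n,c in dict(medium=(90,205),tiny=(268,238),large=(496,270),small=(681,268)).items():
    uv=np.array(c)/2.96+[130,140]; r,h=DIM[n]; u,v=np.int32(uv.round())
    w=lab[v-20:v+21,u-20:u+21].reshape(-1,3); bg=np.median(w,0); d=np.linalg.norm(lab-bg,axis=2)
    for th in(14,20):
        k=d>th; win=np.zeros_like(k); R=int(r*420+12); win[v-R:v+R,u-R:u+R]=1
        b=blob(k&win,uv); p0=ray(m,uv,h*.7); p,q=fit(m,b,p0[0],p0[1],r,0,h); print(n,th,p.round(4),round(q,3),b.sum())
    cv2.polylines(ov,[np.int32((sil(m,*p,r,0,h).reshape(-1,2)-[130,140]+.5)*2.96)],True,(0,0,255),1)
cv2.imwrite("pics/ov2.png",ov)
```

```text
medium 14 [0.4775 0.3065] 0.889 359
medium 20 [0.4767 0.3066] 0.827 325
tiny 14 [0.4577 0.1181] 0.819 145
tiny 20 [0.4577 0.117 ] 0.83 143
large 14 [ 0.4393 -0.1164] 0.896 483
large 20 [ 0.4385 -0.1164] 0.903 479
small 14 [ 0.4563 -0.3089] 0.846 253
small 20 [ 0.4566 -0.3093] 0.871 245
```

View pics/ov2.png

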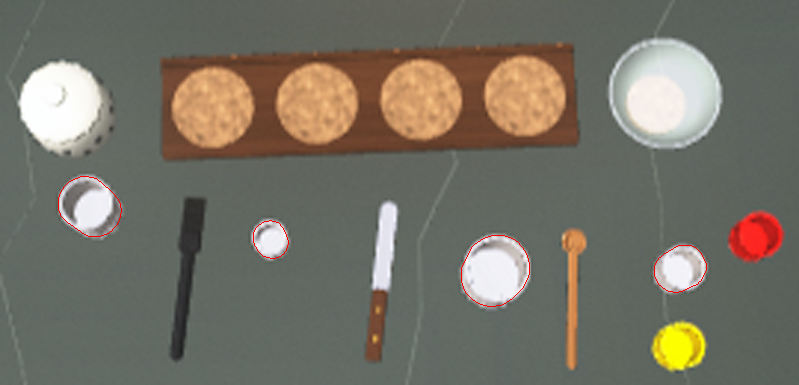

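The refit outlines sit on all four measures. Helper for tool-frame deltas next.

```bash
cat > d.py <<'E'
import sys,numpy as np
from scipy.spatial.transform import Rotation as R
from workcell import status
def go(*T):
    o=status.get_obs(); M=R.from_quat(o["ee_rot"]); y=M.as_matrix()[:,1]; h=np.degrees(np.arctan2(y[1],y[0]))
    print("t",o["clock"],"pos",o["position"].round(4),"heading",h.round(2),"F",o["ft_force"].round(1),"grip",round(o["grip_width"],3),round(o["grasp_force"],1))
    for x,yy,z,hd in T:
        D=R.from_euler("z",hd,degrees=True).as_matrix(); w=np.c_[[-np.sin(-0)*0,0,0]]
        t=np.radians(hd); B=np.c_[[-np.sin(t)*-1,-np.cos(t),0],[np.cos(t),np.sin(t),0],[0,0,-1]]
        B[:,0]=np.cross(B[:,1],B[:,2]); rv=(M.inv()*R.from_matrix(B)).as_rotvec(degrees=True)
        print(rv.round(2),M.inv().apply(np.array([x,yy,z])-o["position"]).round(4))
if __name__=="__main__":
    a=np.array(sys.argv[1:],float).reshape(-1,4); go(*a)
E
sed -i '/D=R.from_euler/d' d.py
python3 d.py .477 .3065 .245 106  .477 .3065 .12 106 .477 .3065 .042 106
```

```text
t 0.1 pos [0.2299 0.5809 0.2446] heading 68.41 F [-0.  -0.5  0.3] grip 0.998 0.0
[-7.000e-02 -2.000e-02 -3.759e+01] [-3.308e-01 -1.642e-01 -2.000e-04]
[-7.000e-02 -2.000e-02 -3.759e+01] [-0.3308 -0.164   0.1248]
[-7.000e-02 -2.000e-02 -3.759e+01] [-0.3307 -0.1639  0.2028]
```

Request:
play_rows(plan=[0,0,-5,-0.04,-0.02,0,1,0,0,-12,-0.09,-0.045,0,1,0,0,-19,-0.14,-0.07,0,1,0,0,-26,-0.19,-0.095,0,1,0,0,-32,-0.24,-0.12,0,1,0,0,-36,-0.29,-0.145,0.02,1,0,0,-37.6,-0.331,-0.164,0.05,1,0,0,-37.6,-0.331,-0.164,0.09,1,0,0,-37.6,-0.331,-0.164,0.12,1,0,0,-37.6,-0.331,-0.164,0.12,1], squeeze=30)

```text
clock: 1.35
position: [0.476, 0.3058, 0.123]
ee_rot: [-0.139, 0.99, -0.001, -0.002]
ft_force: [-1.0, -0.6, -0.0]
grip_width: 1.003
grasp_force: 0.0
```

```bash
python3 d.py .477 .3065 .042 106
python3 - <<'E'
from h import *
from workcell import viewer
im=viewer.camera("wrist"); cv2.imwrite("pics/w1.png",im[:,:,::-1]); print(viewer.camera_model("wrist"))
E
```

```text
t 1.35 pos [0.476  0.3058 0.123 ] heading 106.01 F [-1.  -0.6 -0. ] grip 1.003 0.0
[-0.1  -0.27  0.01] [-0.0015  0.0005  0.081 ]
{'fx': 297.3186396354542, 'fy': 297.3186396354542, 'cx': 252.931917398851, 'cy': 193.92509075650545, 'R': array([[-0.27606179,  0.96113914, -0.00120177],
       [ 0.91117427,  0.26210819,  0.31790053],
       [ 0.30586164,  0.08666517, -0.94812331]]), 't': array([-0.16159931, -0.51831766,  0.09449567])}
```

View pics/w1.png

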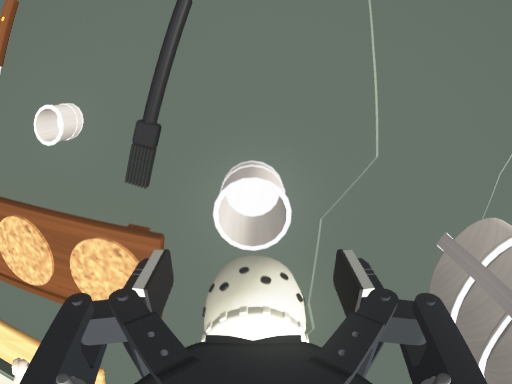

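The medium measure's rim is centred at (252,206), laterally between the fingers; tiny's mouth is at (47,125). Check with the fisheye model.

```bash
cat >> h.py <<'E'
def wray(m,uv,z):
    d=np.array([uv[0]-m["cx"],uv[1]-m["cy"]]); r=np.hypot(*d); th=r/m["fx"]; v=m["R"].T@np.r_[d/r*np.sin(th),np.cos(th)]
    C=-m["R"].T@m["t"]; return C+v*(z-C[2])/v[2]
E
python3 - <<'E'
from h import *
from workcell import viewer
m=viewer.camera_model("wrist")
for n,uv,z in(("medL",(213.5,209),.058),("medR",(291,209),.058),("medtop",(252,165),.06),("medbot",(252,248),.061),("tiny",(47,125),.037),("pad_a",(103,267),.032),("jar",(255,300),.06)): print(n,wray(m,uv,z).round(4))
E
```

```text
medL [0.4807 0.277  0.058 ]
medR [0.4654 0.3301 0.058 ]
medtop [0.442  0.2945 0.06  ]
medbot [0.5018 0.3116 0.061 ]
tiny [0.4577 0.1147 0.037 ]
pad_a [0.5829 0.1838 0.032 ]
jar [0.5494 0.3278 0.06  ]
```

Request:
play_rows(plan=[0,0,0,-0.001,0.001,0.03,1,0,0,0,-0.001,0.001,0.055,1,0,0,0,-0.001,0.001,0.075,1,0,0,0,-0.001,0.001,0.081,1,0,0,0,-0.001,0.001,0.081,1,0,0,0,-0.001,0.001,0.081,0.8,0,0,0,-0.001,0.001,0.081,0.7,0,0,0,-0.001,0.001,0.081,0.6,0,0,0,-0.001,0.001,0.081,0.4,0,0,0,-0.001,0.001,0.081,0.4,0,0,0,-0.001,0.001,0.081,0.4,0,0,0,-0.001,0.001,0.081,0.4], squeeze=30)

```text
clock: 2.9
position: [0.4785, 0.3084, 0.0453]
ee_rot: [-0.139, 0.99, 0.0, 0.0]
ft_force: [-1.8, -1.0, 6.5]
grip_width: 0.62
grasp_force: 31.0
```

```bash
python3 d.py .617 -.0295 .16 106 .617 -.0295 .077 106
```

```text
t 2.9 pos [0.4785 0.3084 0.0453] heading 106.0 F [-1.8 -1.   6.5] grip 0.62 31.0
[0.03 0.06 0.  ] [-0.0401 -0.3629 -0.1148]
[0.03 0.06 0.  ] [-0.04   -0.3629 -0.0318]
```

Request:
play_rows(plan=[0,0,0,0,0,-0.02,0.4,0,0,0,0,0,-0.05,0.4,0,0,0,0,-0.02,-0.08,0.4,0,0,0,-0.005,-0.055,-0.09,0.4,0,0,0,-0.01,-0.1,-0.09,0.4,0,0,0,-0.016,-0.15,-0.09,0.4,0,0,0,-0.022,-0.2,-0.09,0.4,0,0,0,-0.028,-0.25,-0.09,0.4,0,0,0,-0.034,-0.3,-0.09,0.4,0,0,0,-0.038,-0.34,-0.09,0.4,0,0,0,-0.04,-0.358,-0.08,0.4,0,0,0,-0.04,-0.363,-0.06,0.4,0,0,0,-0.04,-0.363,-0.045,0.4,0,0,0,-0.04,-0.363,-0.04,0.4,0,0,0,-0.04,-0.363,-0.04,0.4,0,0,0,-0.04,-0.363,-0.04,0.4])

```text
clock: 4.9
position: [0.617, -0.0292, 0.0849]
ee_rot: [-0.14, 0.99, 0.0, 0.001]
ft_force: [-0.7, -0.1, 0.7]
grip_width: 0.616
grasp_force: 31.8
```

```bash
python3 d.py .617 -.0295 .0773 106
python3 - <<'E'
from h import *
from workcell import viewer
im=viewer.camera("wrist"); cv2.imwrite("pics/w2.png",im[:,:,::-1])
E
```

```text
t 4.9 pos [ 0.617  -0.0292  0.0849] heading 106.05 F [-0.7 -0.1  0.7] grip 0.616 31.8
[0.   0.06 0.05] [ 0.0001 -0.0003  0.0076]
```

View pics/w2.png

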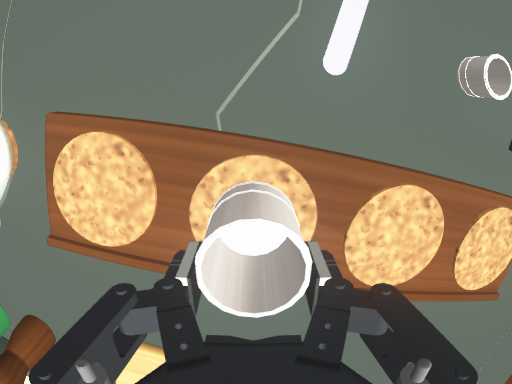

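The medium measure is held level over pad_c. Lower and release.

Request:
play_rows(plan=[0,0,0,0,0,0.003,0.4,0,0,0,0,0,0.005,0.4,0,0,0,0,0,0.006,0.4,0,0,0,0,0,0.007,0.4,0,0,0,0,0,0.007,0.4])

```text
clock: 5.58
position: [0.6167, -0.0297, 0.0774]
ee_rot: [-0.139, 0.99, 0.0, 0.0]
ft_force: [-0.7, 0.3, 0.5]
grip_width: 0.623
grasp_force: 31.9
```

Request:
play_rows(plan=[0,0,0,0,0,0.001,0.4,0,0,0,0,0,0.001,0.4,0,0,0,0,0,0.001,0.66,0,0,0,0,0,0.001,0.72,0,0,0,0,0,0.001,0.85,0,0,0,0,0,0.001,0.85,0,0,0,0,0,-0.02,0.85,0,0,0,0,0,-0.05,0.85,0,0,0,0,0,-0.09,0.85,0,0,0,0,0,-0.1,0.85,0,0,0,0,0,-0.1,0.85])

```text
clock: 6.95
position: [0.6168, -0.0297, 0.1775]
ee_rot: [-0.139, 0.99, 0.0, 0.0]
ft_force: [0.1, 0.2, -0.7]
grip_width: 0.848
grasp_force: 0.0
```

```bash
python3 d.py .439 -.1164 .17 90 .439 -.1164 .053 90
python3 - <<'E'
from h import *
from workcell import viewer
im=viewer.camera("wrist"); cv2.imwrite("pics/w3.png",im[:,:,::-1])
E
```

```text
t 6.95 pos [ 0.6168 -0.0297  0.1775] heading 106.01 F [ 0.1  0.2 -0.7] grip 0.848 0.0
[1.000e-02 5.000e-02 1.601e+01] [ 0.1948 -0.0343  0.0073]
[1.000e-02 5.000e-02 1.601e+01] [ 0.1949 -0.0343  0.1243]
```

View pics/w3.png

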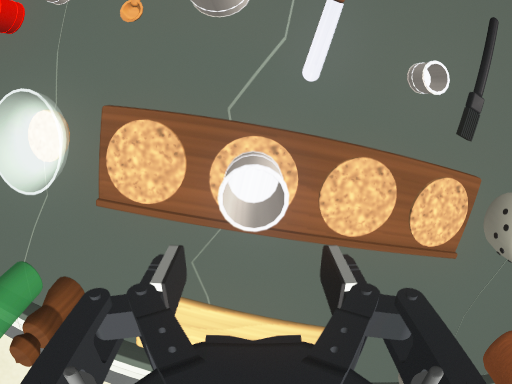

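Medium stands on pad_c (rim at (253,197)). Next, the large one.

Request:
play_rows(plan=[0,0,4,0.03,-0.005,0,1,0,0,9,0.075,-0.013,0,1,0,0,13,0.12,-0.021,0,1,0,0,16,0.165,-0.03,0.01,1,0,0,16,0.19,-0.034,0.025,1,0,0,16,0.195,-0.034,0.04,1,0,0,16,0.195,-0.034,0.05,1,0,0,16,0.195,-0.034,0.05,1])

```text
clock: 8.0
position: [0.4388, -0.1156, 0.1263]
ee_rot: [-0.001, 1.0, -0.0, -0.001]
ft_force: [-0.2, -0.1, 0.1]
grip_width: 0.999
grasp_force: 0.0
```

```bash
python3 d.py .439 -.1164 .053 90
python3 - <<'E'
from h import *
from workcell import viewer
im=viewer.camera("wrist"); cv2.imwrite("pics/w4.png",im[:,:,::-1])
E
```

```text
t 8.0 pos [ 0.4388 -0.1156  0.1263] heading 90.08 F [-0.2 -0.1  0.1] grip 0.999 0.0
[-0.01 -0.1   0.08] [-0.0003 -0.0008  0.0733]
```

View pics/w4.png

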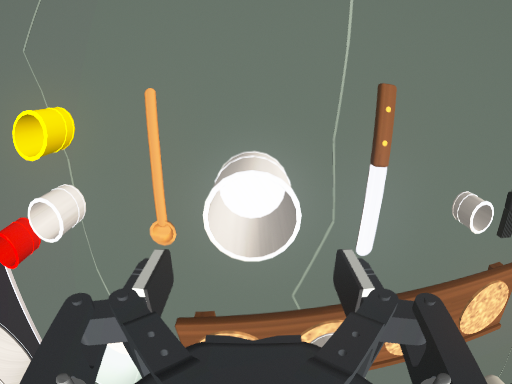

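The large rim is centred at (252,215) between the fingers.

Request:
play_rows(plan=[0,0,0,0,-0.001,0.02,1,0,0,0,0,-0.001,0.045,1,0,0,0,0,-0.001,0.065,1,0,0,0,0,-0.001,0.073,1,0,0,0,0,-0.001,0.073,1,0,0,0,0,-0.001,0.073,0.85,0,0,0,0,-0.001,0.073,0.75,0,0,0,0,-0.001,0.073,0.6,0,0,0,0,-0.001,0.073,0.5,0,0,0,0,-0.001,0.073,0.5,0,0,0,0,-0.001,0.073,0.5], squeeze=30)

```text
clock: 9.43
position: [0.4393, -0.1172, 0.0554]
ee_rot: [-0.0, 1.0, 0.0, 0.001]
ft_force: [-1.8, 0.7, 7.1]
grip_width: 0.745
grasp_force: 31.2
```

```bash
python3 d.py .6286 -.1391 .09 90
```

```text
t 9.425 pos [ 0.4393 -0.1172  0.0554] heading 90.02 F [-1.8  0.7  7.1] grip 0.745 31.2
[0.01 0.09 0.02] [-0.1894 -0.0219 -0.0343]
```

Request:
play_rows(plan=[0,0,0,0,0,-0.02,0.5,0,0,0,0,-0.005,-0.05,0.5,0,0,0,-0.015,-0.015,-0.075,0.5,0,0,0,-0.045,-0.022,-0.08,0.5,0,0,0,-0.085,-0.022,-0.08,0.5,0,0,0,-0.125,-0.022,-0.08,0.5,0,0,0,-0.16,-0.022,-0.08,0.5,0,0,0,-0.183,-0.022,-0.07,0.5,0,0,0,-0.189,-0.022,-0.055,0.5,0,0,0,-0.189,-0.022,-0.043,0.5,0,0,0,-0.189,-0.022,-0.04,0.5,0,0,0,-0.189,-0.022,-0.04,0.5])

```text
clock: 10.92
position: [0.6271, -0.1394, 0.0945]
ee_rot: [0.0, 1.0, 0.0, -0.0]
ft_force: [0.2, -0.1, 0.6]
grip_width: 0.751
grasp_force: 33.5
```

```bash
python3 d.py .6286 -.1391 .0874 90
```

```text
t 10.925 pos [ 0.6271 -0.1394  0.0945] heading 89.99 F [ 0.2 -0.1  0.6] grip 0.751 33.5
[ 0.01 -0.01 -0.01] [-0.0015  0.0003  0.0071]
```

Request:
play_rows(plan=[0,0,0,-0.001,0,0.003,0.5,0,0,0,-0.001,0,0.005,0.5,0,0,0,-0.001,0,0.007,0.5,0,0,0,-0.001,0,0.008,0.5,0,0,0,-0.001,0,0.008,0.5,0,0,0,-0.001,0,0.008,0.78,0,0,0,-0.001,0,0.008,0.84,0,0,0,-0.001,0,0.008,0.95,0,0,0,-0.001,0,0.008,0.98,0,0,0,-0.001,0,-0.01,0.98,0,0,0,-0.001,0,-0.04,0.98,0,0,0,-0.001,0,-0.075,0.98,0,0,0,-0.001,0,-0.09,0.98,0,0,0,-0.001,0,-0.09,0.98])

```text
clock: 12.68
position: [0.6291, -0.1393, 0.1855]
ee_rot: [-0.0, 1.0, -0.0, 0.001]
ft_force: [0.6, -0.6, -0.7]
grip_width: 0.979
grasp_force: 0.0
```

```bash
python3 d.py .4565 -.309 .17 62 .4565 -.309 .1 62 .4565 -.309 .029 62
python3 - <<'E'
from h import *
from workcell import viewer
im=viewer.camera("wrist"); cv2.imwrite("pics/w5.png",im[:,:,::-1])
E
```

```text
t 12.675 pos [ 0.6291 -0.1393  0.1855] heading 90.01 F [ 0.6 -0.6 -0.7] grip 0.979 0.0
[ 0.03  0.12 28.01] [ 0.1727 -0.1697  0.0151]
[ 0.03  0.12 28.01] [ 0.1728 -0.1697  0.0851]
[ 0.03  0.12 28.01] [ 0.173  -0.1697  0.1561]
```

View pics/w5.png

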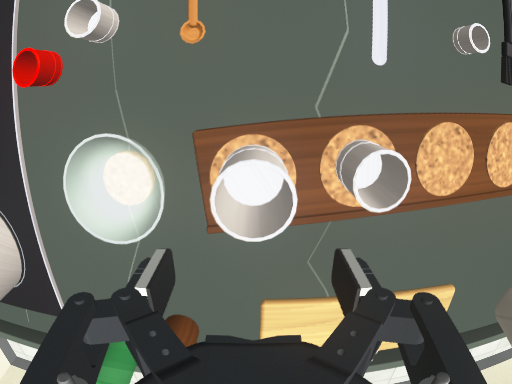

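Large and medium both stand on their pads (rims at (254,199) and (382,180)). Next, the small one, keeping high over the bowl.

Request:
play_rows(plan=[0,0,5,0.025,-0.02,0,0.85,0,0,11,0.06,-0.055,0,0.85,0,0,17,0.095,-0.09,0,0.85,0,0,23,0.13,-0.125,0.01,0.85,0,0,27,0.16,-0.155,0.04,0.85,0,0,28,0.173,-0.17,0.065,0.85,0,0,28,0.173,-0.17,0.085,0.85,0,0,28,0.173,-0.17,0.085,0.85,0,0,28,0.173,-0.17,0.085,0.85])

```text
clock: 13.85
position: [0.4558, -0.309, 0.0994]
ee_rot: [0.242, 0.97, 0.0, -0.0]
ft_force: [0.8, 0.6, 0.7]
grip_width: 0.852
grasp_force: 0.0
```

```bash
python3 d.py .4565 -.309 .029 62
python3 - <<'E'
from h import *
from workcell import viewer
im=viewer.camera("wrist"); cv2.imwrite("pics/w6.png",im[:,:,::-1])
E
```

```text
t 13.85 pos [ 0.4558 -0.309   0.0994] heading 62.04 F [0.8 0.6 0.7] grip 0.852 0.0
[-0.   -0.02  0.04] [-0.0006  0.0003  0.0704]
```

View pics/w6.png

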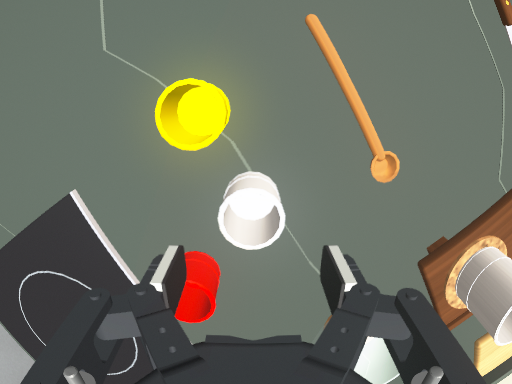

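Small (252,217) is centred, and the red cup is clear of the fingers by about 30 mm in tool x.

Request:
play_rows(plan=[0,0,0,-0.001,0,0.02,0.85,0,0,0,-0.001,0,0.045,0.85,0,0,0,-0.001,0,0.065,0.85,0,0,0,-0.001,0,0.07,0.85,0,0,0,-0.001,0,0.07,0.85,0,0,0,-0.001,0,0.07,0.65,0,0,0,-0.001,0,0.07,0.52,0,0,0,-0.001,0,0.07,0.4,0,0,0,-0.001,0,0.07,0.3,0,0,0,-0.001,0,0.07,0.3,0,0,0,-0.001,0,0.07,0.3], squeeze=30)

```text
clock: 15.28
position: [0.4569, -0.3099, 0.0301]
ee_rot: [0.242, 0.97, 0.0, 0.001]
ft_force: [-1.3, 0.4, 5.9]
grip_width: 0.492
grasp_force: 30.0
```

```bash
python3 d.py .605 .0795 .08 62
```

```text
t 15.275 pos [ 0.4569 -0.3099  0.0301] heading 62.0 F [-1.3  0.4  5.9] grip 0.492 30.0
[0.02 0.06 0.  ] [ 0.052   0.4134 -0.0498]
```

Request:
play_rows(plan=[0,0,0,0,0,-0.02,0.3,0,0,0,0,0,-0.055,0.3,0,0,0,0,0.01,-0.095,0.3,0,0,0,0.005,0.035,-0.13,0.3,0,0,0,0.01,0.07,-0.145,0.3,0,0,0,0.015,0.115,-0.15,0.3,0,0,0,0.02,0.16,-0.15,0.3,0,0,0,0.026,0.205,-0.15,0.3,0,0,0,0.032,0.25,-0.15,0.3,0,0,0,0.038,0.295,-0.15,0.3,0,0,0,0.044,0.34,-0.15,0.3,0,0,0,0.05,0.38,-0.14,0.3,0,0,0,0.052,0.405,-0.12,0.3,0,0,0,0.052,0.413,-0.095,0.3,0,0,0,0.052,0.413,-0.07,0.3,0,0,0,0.052,0.413,-0.05,0.3,0,0,0,0.052,0.413,-0.042,0.3,0,0,0,0.052,0.413,-0.04,0.3,0,0,0,0.052,0.413,-0.04,0.3])

```text
clock: 17.65
position: [0.6049, 0.0794, 0.0701]
ee_rot: [0.242, 0.97, 0.0, 0.0]
ft_force: [0.8, 0.4, 0.3]
grip_width: 0.49
grasp_force: 30.6
```

```bash
python3 d.py .605 .0795 .0621 62
```

```text
t 17.65 pos [0.6049 0.0794 0.0701] heading 62.0 F [0.8 0.4 0.3] grip 0.49 30.6
[ 0.05  0.04 -0.  ] [-0.      0.0001  0.008 ]
```

Request:
play_rows(plan=[0,0,0,0,0,0.003,0.3,0,0,0,0,0,0.005,0.3,0,0,0,0,0,0.007,0.3,0,0,0,0,0,0.008,0.3,0,0,0,0,0,0.008,0.3,0,0,0,0,0,0.008,0.53,0,0,0,0,0,0.008,0.6,0,0,0,0,0,0.008,0.75,0,0,0,0,0,0.008,0.8,0,0,0,0,0,-0.01,0.8,0,0,0,0,0,-0.04,0.8,0,0,0,0,0,-0.075,0.8,0,0,0,0,0,-0.09,0.8,0,0,0,0,0,-0.09,0.8])

```text
clock: 19.4
position: [0.605, 0.0795, 0.1606]
ee_rot: [0.242, 0.97, 0.001, 0.001]
ft_force: [0.4, 0.2, -1.0]
grip_width: 0.799
grasp_force: 0.0
```

```bash
python3 d.py .4577 .1165 .1 90 .4577 .1165 .021 90
```

```text
t 19.4 pos [0.605  0.0795 0.1606] heading 62.01 F [ 0.4  0.2 -1. ] grip 0.799 0.0
[  0.07   0.11 -27.99] [ 0.1475 -0.0366  0.0603]
[  0.07   0.11 -27.99] [ 0.1476 -0.0367  0.1393]
```

Request:
play_rows(plan=[0,0,-6,0.025,-0.006,0,0.8,0,0,-13,0.06,-0.015,0,0.8,0,0,-20,0.1,-0.025,0.005,0.8,0,0,-26,0.13,-0.033,0.025,0.8,0,0,-28,0.147,-0.037,0.045,0.8,0,0,-28,0.1475,-0.037,0.06,0.8,0,0,-28,0.1475,-0.037,0.06,0.8,0,0,-28,0.1475,-0.037,0.06,0.8])

```text
clock: 20.4
position: [0.4577, 0.1157, 0.0996]
ee_rot: [0.0, 1.0, -0.0, 0.0]
ft_force: [0.1, 0.1, 0.3]
grip_width: 0.796
grasp_force: 0.0
```

```bash
python3 d.py .4577 .1165 .021 90
python3 - <<'E'
from h import *
from workcell import viewer
im=viewer.camera("wrist"); cv2.imwrite("pics/w7.png",im[:,:,::-1])
E
```

```text
t 20.4 pos [0.4577 0.1157 0.0996] heading 89.94 F [0.1 0.1 0.3] grip 0.796 0.0
[-0.01  0.03 -0.06] [0.     0.0008 0.0786]
```

View pics/w7.png

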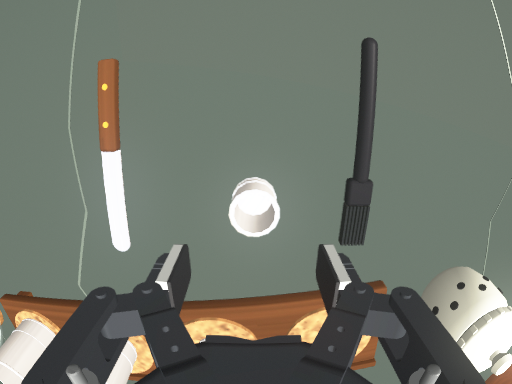

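Tiny (254,211) is centred.

Request:
play_rows(plan=[0,0,0,0,0,0.02,0.75,0,0,0,0,0,0.045,0.7,0,0,0,0,0,0.068,0.7,0,0,0,0,0,0.079,0.7,0,0,0,0,0,0.079,0.7,0,0,0,0,0,0.079,0.55,0,0,0,0,0,0.079,0.42,0,0,0,0,0,0.079,0.3,0,0,0,0,0,0.079,0.2,0,0,0,0,0,0.079,0.2,0,0,0,0,0,0.079,0.2], squeeze=30)

```text
clock: 21.82
position: [0.4574, 0.1162, 0.0212]
ee_rot: [-0.0, 1.0, 0.0, 0.001]
ft_force: [-2.1, 0.1, 6.8]
grip_width: 0.396
grasp_force: 29.3
```

```bash
python3 d.py .5925 .1891 .08 90
```

```text
t 21.825 pos [0.4574 0.1162 0.0212] heading 90.01 F [-2.1  0.1  6.8] grip 0.396 29.3
[0.04 0.07 0.01] [-0.1352  0.0729 -0.0586]
```

Request:
play_rows(plan=[0,0,0,0,0,-0.02,0.2,0,0,0,0,0,-0.055,0.2,0,0,0,-0.01,0.008,-0.085,0.2,0,0,0,-0.04,0.022,-0.095,0.2,0,0,0,-0.075,0.04,-0.095,0.2,0,0,0,-0.11,0.06,-0.09,0.2,0,0,0,-0.13,0.071,-0.075,0.2,0,0,0,-0.135,0.073,-0.055,0.2,0,0,0,-0.135,0.073,-0.043,0.2,0,0,0,-0.135,0.073,-0.04,0.2,0,0,0,-0.135,0.073,-0.04,0.2])

```text
clock: 23.2
position: [0.5916, 0.1886, 0.0607]
ee_rot: [0.0, 1.0, 0.0, 0.0]
ft_force: [0.3, -0.5, -0.3]
grip_width: 0.398
grasp_force: 30.0
```

```bash
python3 d.py .5925 .1891 .0532 90
```

```text
t 23.2 pos [0.5916 0.1886 0.0607] heading 89.99 F [ 0.3 -0.5 -0.3] grip 0.398 30.0
[ 0.01  0.01 -0.01] [-0.0009  0.0005  0.0075]
```

Request:
play_rows(plan=[0,0,0,0,0,0.003,0.2,0,0,0,0,0,0.005,0.2,0,0,0,0,0,0.007,0.2,0,0,0,0,0,0.008,0.2,0,0,0,0,0,0.008,0.2,0,0,0,0,0,0.008,0.44,0,0,0,0,0,0.008,0.52,0,0,0,0,0,0.008,0.65,0,0,0,0,0,0.008,0.7,0,0,0,0,0,-0.01,0.7,0,0,0,0,0,-0.04,0.7,0,0,0,0.02,0,-0.08,0.7,0,0,0,0.05,0,-0.12,0.7,0,0,0,0.1,0,-0.14,0.7,0,0,0,0.15,0,-0.15,0.7,0,0,0,0.18,0,-0.15,0.7,0,0,0,0.18,0,-0.15,0.7])

```text
clock: 25.32
position: [0.4106, 0.1893, 0.212]
ee_rot: [-0.001, 1.0, 0.001, 0.001]
ft_force: [-0.1, 0.0, 0.6]
grip_width: 0.704
grasp_force: 0.0
```

Run:
```python
from h import *
from workcell import viewer
m=viewer.camera_model("top"); im=viewer.camera("top")[:,:,::-1].copy(); cv2.imwrite("pics/top9.png",im)
ov=cv2.resize(im[130:260,130:400],None,fx=2.96,fy=2.96,interpolation=cv2.INTER_CUBIC)
P=dict(tiny=(.5925,.1891),small=(.605,.0795),medium=(.617,-.0295),large=(.6286,-.1391))
for n,p in P.items():
    r,h=DIM[n]; cv2.polylines(ov,[np.int32((sil(m,*p,r,.032,.032+h).reshape(-1,2)-[130,130]+.5)*2.96)],True,(255,0,0),1)
cv2.imwrite("pics/ov9.png",ov)
```

```text
(no output)
```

View pics/ov9.png

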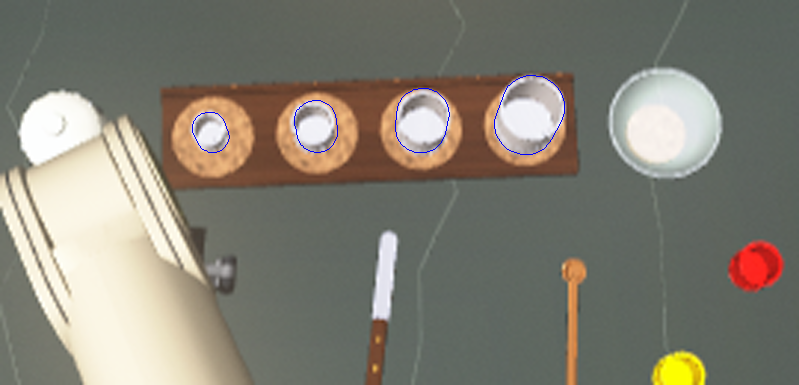

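All four measures stand upright within about 3 mm of their expected outlines (rims near (211,130), (316,125), (422,118) and (531,112)). The jar and bowl have not moved and the arm is clear, so I'm handing in.

```bash
python3 -c "
from workcell import manip; print(manip.hand_in())"
```

```text
the job is handed in; nothing more can be done
None
```

The four measures stand upright on their cork pads in order of size, with tiny next to the garlic jar and large next to the glass bowl; I handed the job in at about 25 s, and no verdict was returned.

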